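# Tote the test wedges and hold the hardness tester on the mark

### The arm

A 6-joint arm with a two-finger parallel gripper is mounted at the origin on the work surface. World frame = base frame: x ahead of the robot, y to its left, z up, the work surface at z = 0. Lengths are in mm, angles in rad, forces in N, time in s.
With the tool pointing down it reaches from about 275 to 1000 mm from the base axis. Payload 8.4 kg.
Tool frame: the origin (TCP) lies on the centre line of the jaws, within the pads' length; the fingertips stand 25 mm ahead of it and the grasp point (between the pads) lies 6 mm ahead of it; z points along the fingers, y is the line along which they close (so a half turn about z gives the same grasp; the last joint's range is limited). The gripper opens to 85 mm and grips with 20 to 120 N. Pads are 22 mm wide; open, the fingers measure 114 mm over their backs; the gripper's body (76 mm by 85 mm) begins 54 mm behind the grasp point. The pads swing forward as they close: fully open they stand 13 mm farther back than shut.
Start: joints at [1.121, 0.353, 1.633, -0, 1.155, -0.002], TCP at [270.614, 563.379, 256.281] pointing down, gripper open.
Joint ranges: [-2.63, 2.63], [-0.92, 2.1], [0.06, 2.66], [-1.3, 4.44], [0, 2.69], [-3.02, 3.02]. Speed limits (rad/s): [2.22, 2.22, 2.79, 3.14, 3.14, 3.14].

### API

Orientations are given as [roll, pitch, yaw] about the fixed x, y, z axes, in that order (R = Rz(yaw) Ry(pitch) Rx(roll)).
In Python, from rig import r gives the robot as it stands.
- The arm moves only by the shell command python3 -m jog 'ROWS' [FORCE]. ROWS is JSON, a list of rows, each a list of 3 entries, a list of its own where there are three numbers: the turn, a rotation vector about the tool's x, y, z in rad, then the shift along the tool's x, y, z in m, then the opening, from -1 (shut) to 1 (fully open). In form: [[[rx, ry, rz], [x, y, z], gripper], ...]. A call has 1 to 12 rows; each row shifts and turns the commanded pose from where the row before left it, along the tool's axes as they then stand; what a row does not reach is not made up. A row lasts 1/10 s, in which the tool goes at most 50 mm and 8.59 degrees, less where a joint would pass 70% of its speed; a pose out of reach is approached as far as the arm can. A call with a gripper value outside its range is refused whole. The fingers move at their own pace and stop on an object; FORCE is the grip in N (left out, the last holds). Time passes only in rows, so rows that do not move let the fingers close. It gives the time, the measured TCP pose, the force, the opening and the grip force at its end, in the units of the state.
- r.sense(): the state, without advancing time (a new reading comes with each control period).
- r.grab_frame(name): name is "scene" or "top"; returns the picture (384x512x3 uint8, red, green, blue); there is no depth.
- r.camera_params(name): a dict with "fx", "fy", "cx", "cy" (pixels), "k1" (the pictures are not rectified: a ray, as slopes to the right and down, at radius r is drawn at 1 + k1 r^2 times it, then the intrinsics apply), "rvec" (rotation vector, rad) and "tvec" (3), from world to camera coordinates, as OpenCV has them. Camera axes: x right, y down, z forward; pixel columns grow to the right and rows downward; lengths in mm; the calibration is good to about 2 mm. A picture is of the moment at which its call begins. camera_params takes no time and is no camera call.
- r.sign_off(): hands the job in; it is judged then, once.
The state is a dict: "clock": time; "qpos": joint angles; "qvel": joint speeds; "joint_efforts": joint torques, N m; "eef_pos": TCP position; "tcp_rot": TCP orientation; "contact_force": force on the tool from outside, world axes, zero at the start; "wrist_torque": the same for the moment, N m; "opening": opening from 0.0 (shut) to 1.0 (fully open); "grasp_force": force on a finger pad.
Only numpy, scipy, OpenCV 4.12 (cv2) and the standard library are available. Lean on these libraries where they do the work, as an engineer would, in place of code of your own. Each camera call takes 0.05 s, during which the arm holds its last target. There are 200 camera calls.

### The job

Take the two clay test wedges out of the press's catch tray and lay them, not drop them, flat on their undersides in the grey tote. Then draw the spring-plunger hardness tester from its wooden stand and hold its tip on the centre of the ringed spot of the marked wedge where it lies in the tote, square to the sloping face, pressing lightly so that the plunger is about half pushed in, never to the point of bottoming it out hard. Finish while still holding the tester like that, and leave everything else in its place, including the wedge already in the tote.

Things in the scene. Friction and masses are not known exactly. Their poses are not given: they have to be found in the camera images.
- wedge_marked: Fired terracotta glaze test wedge, a solid ramp 100 mm long (its x) and 45 mm wide (its y, flat parallel upright sides), 16 mm high at the -x end rising evenly at 15 degrees to 43 mm at the +x end, about 0.22 kg; origin at the centre of its flat underside, z up. This is the one with a stamped dark ring (26 mm across, a dot at its centre) on the sloping face. It starts in the catch tray.
- wedge_plain: Fired terracotta glaze test wedge, a solid ramp 100 mm long (its x) and 45 mm wide (its y, flat parallel upright sides), 16 mm high at the -x end rising evenly at 15 degrees to 43 mm at the +x end, about 0.22 kg; origin at the centre of its flat underside, z up. No ring on its face. It starts in the catch tray.
- wedge_old: Fired terracotta glaze test wedge, a solid ramp 100 mm long (its x) and 45 mm wide (its y, flat parallel upright sides), 16 mm high at the -x end rising evenly at 15 degrees to 43 mm at the +x end, about 0.22 kg; origin at the centre of its flat underside, z up. No ring. It already lies in the tote, on the tote's +y side, and is to stay there.
- spot: The ringed spot on the sloping face of wedge_marked: origin at its centre on the surface, on the wedge's centre line, 10 mm from the middle towards the high end and 32 mm above the wedge's underside; z is the outward normal of the sloping face (15 degrees from vertical while the wedge lies flat, leaning towards the low end), x points up the slope.
- tester: Hardness tester, 0.17 kg, upright in its stand: black square handle 30 x 30 x 75 mm, below it a steel nose 17 mm diameter, 38 mm long, and an 8 mm diameter steel plunger sticking out 14 mm more. Origin at the centre of the handle's underside, resting on the stand's top; z runs up the handle (its top at z = 75 mm, plunger tip at z = -52 mm when out). x and y are square to the handle's flats.
- tester_tip (a point): Centre of the plunger's end face, 52 mm below the tester's origin along its axis while the plunger is out.
- plunger_rod (a joint): How far the plunger is pushed into the tester: 0 m out, 0.012 m fully in. Spring: 1 N to start moving, then 0.5 N per mm, so half in (0.006 m) is 4 N.
- stand: Fixed wooden block 70 x 70 x 65 mm high with a square upright through-hole of about 23 mm in which the tester's nose hangs loosely; origin at the centre of its underside.
- press: Fixed grey clay press with an open aluminium catch tray; origin under the tray's centre. Tray 280 mm (its x) by 210 mm (its y), walls 18 mm high and 4 mm thick, floor 4 mm thick. The press, 430 mm tall and 360 mm wide in x, stands on the tray's -y side, from y = -0.23 m outwards; a chute, up to 90 mm high, comes down from it to y = -0.11 m.
- tote: Fixed grey plastic tote, 310 x 310 mm outside (326 mm over the rim), 50 mm high, walls and floor 5 mm thick; origin at the centre of its underside, z up, so its inner floor is at z = 5 mm.
- jar: Loose glaze jar, 68 mm diameter, 115 mm tall, on the table in the same middle strip as the stand; not to be moved. Origin at the centre of its underside.
Not all that is in view belongs to the job. Leave any red or yellow look-alike of the wedge_marked alone.

How it is judged:
By the outcome, as a careful person would: the job done as asked, in the order asked, and still so for the second after the job is handed in, while the arm keeps its last pose, push and grip.
It also fails if it takes over 72 s, if anything falls off the work surface, if the arm or the gripper's body presses on something with over 40 N, if the wrist force passes 120 N, or if a joint passes its speed limit or range.

## Working session

There is one attempt and no reset: what is moved stays moved. The work goes in short steps, Python scripts to look and compute and a shell command to move; the robot and the scene stay as the last step left them, time stands still between calls to the robot, and variables do not carry over. Pictures are saved under pics/ and viewed, at most 10 in all, crops included, and the job is handed in when it is done.

```bash
ls; mkdir -p pics; python3 - <<'E'
from rig import r
import cv2,numpy as np
print(r.sense())
for n in("scene","top"):
    f=r.grab_frame(n); cv2.imwrite(f"pics/{n}0.png",cv2.resize(f[:,:,::-1],(800,600),interpolation=cv2.INTER_CUBIC)); np.save(f"pics/{n}0.npy",f)
    p=r.camera_params(n);print(n,p)
    R=cv2.Rodrigues(np.array(p["rvec"],float))[0];print(-R.T@np.array(p["tvec"]))
E
```

```text
pics
{'clock': 0.0, 'qpos': array([ 1.12060823e+00,  3.53666265e-01,  1.63414525e+00, -2.67545629e-07,
        1.15519598e+00, -2.40422229e-03]), 'qvel': array([ 5.30417038e-04, -5.89584856e-04,  5.78970938e-05,  7.77710777e-04,
       -1.58780016e-03, -6.95012634e-05]), 'joint_efforts': array([ 6.84880069e-05, -6.05254412e+01, -3.42063367e+01, -2.78745125e-05,
        9.41188540e-03,  4.49848824e-05]), 'eef_pos': array([270.41344881, 562.97668191, 255.54558674]), 'tcp_rot': array([-3.14017782e+00, -3.15697051e-06,  2.69380889e+00]), 'contact_force': array([ 0.25513099, -0.1862441 , -0.11977509]), 'wrist_torque': array([ 0.01560683,  0.02903444, -0.0597802 ]), 'grasp_force': 0.0, 'opening': 1.0029082871193773}
scene {'fx': 440.8077070326653, 'fy': 440.8077070326653, 'cx': 256.9276474412228, 'cy': 193.8124639374815, 'k1': -0.016495288228964473, 'rvec': array([ 0.89478418,  2.36569216, -1.25337539]), 'tvec': array([ 392.16618457, -121.21404635, 1590.09466284])}
[1195.51383701  788.79894505  803.38725902]
top {'fx': 443.36655316147204, 'fy': 443.36655316147204, 'cx': 252.25725857046766, 'cy': 188.2891257924372, 'k1': -0.13854790812947157, 'rvec': array([ 2.12704242, -2.16034249,  0.11984503]), 'tvec': array([  -8.03394856,  457.04018907, 1671.43751664])}
[ 232.92203258  -47.67664781 1716.42882602]
```

View pics/scene0.png

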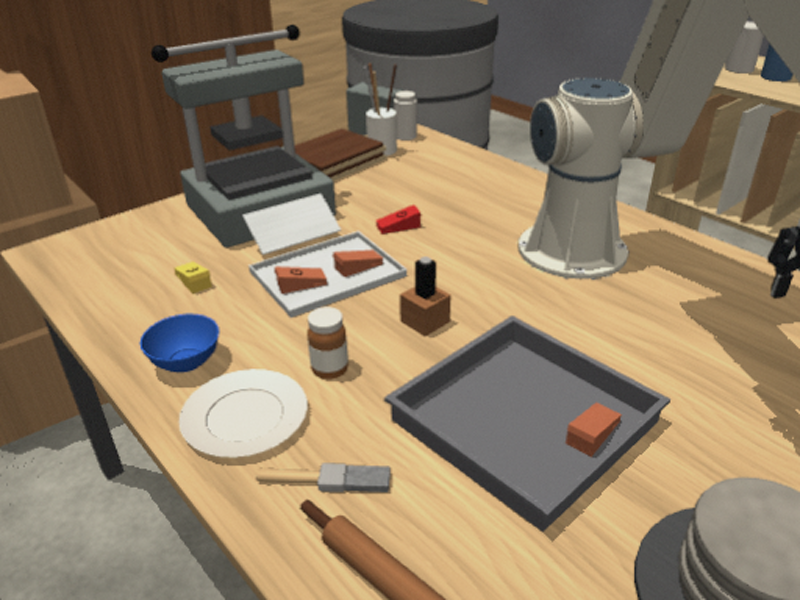

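View pics/top0.png

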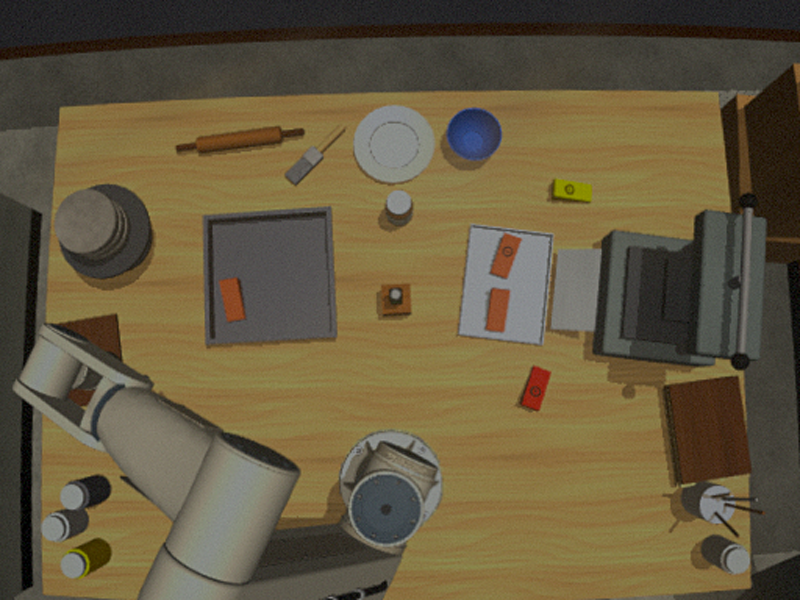

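Candidates for the marked wedge, in the top view at 800x600:
- (507,252): terracotta with a ring, in the tray. This fits the description.
- (497,310): plain terracotta, in the tray.
- (232,300): the old wedge, in the tote.
- (536,390): red look-alike with a ring, to be left alone.
- (572,190): yellow look-alike with a ring, to be left alone.

The stand and tester are at (396,298) and the jar at (398,205). I'll check the choice in a close crop.

```bash
cat > h.py <<'E'
import cv2,numpy as np
from rig import r
def cam(n):
    p=r.camera_params(n);R=cv2.Rodrigues(np.array(p["rvec"],float))[0];return p,R,np.array(p["tvec"],float)
def ray(n,uv):
    p,R,t=cam(n);a,b=(uv[0]-p["cx"])/p["fx"],(uv[1]-p["cy"])/p["fy"]
    x,y=a,b
    for _ in range(20):
        s=1+p["k1"]*(x*x+y*y);x,y=a/s,b/s
    d=R.T@np.array([x,y,1.]);return -R.T@t,d/np.linalg.norm(d)
def onz(n,uv,z):
    c,d=ray(n,uv);return c+d*(z-c[2])/d[2]
def proj(n,P):
    p,R,t=cam(n);q=R@np.array(P,float)+t;x,y=q[:2]/q[2];s=1+p["k1"]*(x*x+y*y)
    return np.array([p["fx"]*x*s+p["cx"],p["fy"]*y*s+p["cy"]])
def tri(uv1,uv2):
    c1,d1=ray("scene",uv1);c2,d2=ray("top",uv2)
    s=np.linalg.lstsq(np.c_[d1,-d2],c2-c1,rcond=None)[0];a,b=c1+s[0]*d1,c2+s[1]*d2
    return (a+b)/2,np.linalg.norm(a-b)
E
python3 - <<'E'
from h import *
T=np.load("pics/top0.npy")[:,:,::-1];S=np.load("pics/scene0.npy")[:,:,::-1]
def crop(I,x,y,w,h,W,H): return cv2.resize(np.ascontiguousarray(I[y:y+h,x:x+w]),(W,H),interpolation=cv2.INTER_CUBIC)
a=crop(T,290,140,80,80,400,400);b=crop(S,155,145,80,50,400,250);c=crop(T,120,125,110,100,396,360);d=crop(S,240,160,60,54,396,356) 
o=np.zeros((600,800,3),np.uint8);o[:400,:400]=a;o[:250,400:]=b
o[400:,:400]=crop(T,130,130,90,45,400,200)
o[250:600,400:]=crop(S,345,245,64,56,400,350)
cv2.imwrite("pics/crop0.png",o)
for n,I in(("top",T),("scene",S)):
    hsv=cv2.cvtColor(np.ascontiguousarray(I),cv2.COLOR_BGR2HSV)
    m=cv2.inRange(hsv,(3,140,60),(11,230,255))
    k,l,st,ce=cv2.connectedComponentsWithStats(m)
    for i in range(1,k):
        if st[i,4]>40: print(n,st[i],ce[i].round(1),[np.median(hsv[l==i],0)])
E
```

```text
top [314 150  20  28 276] [323.1 163.2] [array([ 10., 176., 139.])]
top [140 178  17  28 299] [148.3 191.1] [array([ 10., 189., 139.])]
top [311 185  15  27 296] [318.1 198. ] [array([ 10., 176., 140.])]
top [333 234  20  29 277] [342.5 248.4] [array([  4., 214., 142.])]
top [462 241  13  23  81] [468.5 254.8] [array([ 10., 163.,  67.])]
top [462 264  15  17  57] [469.4 273.1] [array([ 10., 165.,  69.])]
scene [190  83  54  25 487] [213.9  94.5] [array([ 11., 143.,  98.])]
scene [214 161  30  16 331] [227.4 167.1] [array([  9., 152., 109.])]
scene [177 172  32  15 371] [191.1 178.1] [array([  9., 152., 116.])]
scene [363 259  34  33 662] [378.6 274. ] [array([  9. , 151. , 183.5])]
scene [193 321  18  15  93] [201.1 328. ] [array([ 11., 143.,  86.])]
```

View pics/crop0.png

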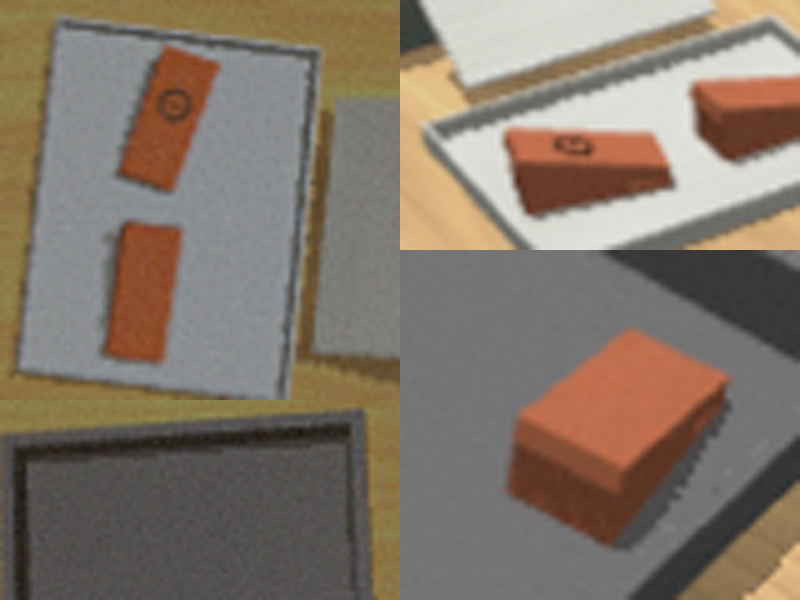

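The ringed terracotta wedge (crop ring at 175,104, or top-view pixel 325,161) is the marked one. Both tray wedges have their high end up in the image, towards +x.

```bash
cat > m.py <<'E'
from h import *
def wedge(n,I,box,floor,yaw0,flipz=0):
    """face centroid -> wedge origin xy & yaw (top view, sloping-face pixels only)"""
    x,y,w,h=box;K=6
    c=cv2.resize(np.ascontiguousarray(I[y:y+h,x:x+w]),None,fx=K,fy=K,interpolation=cv2.INTER_CUBIC)
    hsv=cv2.cvtColor(c,cv2.COLOR_RGB2HSV);m=((hsv[...,0]<14)&(hsv[...,1]>115)&(hsv[...,2]>88)).astype(np.uint8)
    cs,_=cv2.findContours(m,cv2.RETR_EXTERNAL,cv2.CHAIN_APPROX_NONE);q=max(cs,key=cv2.contourArea)
    m=cv2.drawContours(np.zeros_like(m),[q],-1,1,-1);v,u=np.nonzero(m);s=slice(None,None,5)
    px=np.c_[(u+.5)/K-.5+x,(v+.5)/K-.5+y][s];D=[ray(n,p) for p in px];C=D[0][0];D=np.array([d for _,d in D])
    yaw=yaw0;o=onz(n,px.mean(0),floor+29.4)
    for _ in range(5):
        N=np.array([-np.sin(.2618)*np.cos(yaw),-np.sin(.2618)*np.sin(yaw),np.cos(.2618)])
        P=C+D*(((np.array([o[0],o[1],floor+29.4])-C)@N)/(D@N))[:,None];o=P.mean(0)
        e,V=np.linalg.eigh(np.cov(P[:,:2].T));a=V[:,1]
        if a@[np.cos(yaw0),np.sin(yaw0)]<0:a=-a
        yaw=np.arctan2(a[1],a[0])
    return o[:2].round(1),round(float(yaw),3),np.sqrt(12*e).round(1)
E
python3 - <<'E'
from m import *
T=np.load("pics/top0.npy");S=np.load("pics/scene0.npy")
mo,my,e=wedge("top",T,(308,144,32,38),4,0);print("marked",mo,my,e)
print("plain",wedge("top",T,(305,179,28,38),4,0))
print("old",wedge("top",T,(134,172,30,40),5,0),wedge("top",T,(134,172,30,40),5,3.14))
q=lambda u,v,x,y,K:((u+.5)/K-.5+x,(v+.5)/K-.5+y)
print("ring tri",tri(q(574,144,155,145,5),q(175,104,290,140,5)), "pred",mo+10*np.array([np.cos(my),np.sin(my)]),36)
# tote corners (outer rim) from 800px picture
k=.64
for c in((205,216),(331,208),(337,341),(206,347)): print("tote rim",onz("top",(c[0]*k-.2,c[1]*k-.2),50).round(0))
for c in((470,226),(552,234),(542,344),(459,336)): print("tray",onz("top",(c[0]*k-.2,c[1]*k-.2),18).round(0))
for c in((381,284),(410,284),(411,315),(382,315)): print("stand",onz("top",(c[0]*k-.2,c[1]*k-.2),65).round(0))
print("handle top",tri((425.5*k-.2,262*k-.2),(396*k-.2,295*k-.2)))
print("jar top",tri((325*k-.2,317*k-.2),(399*k-.2,202*k-.2)))
c=lambda I,x,y,w,h,W,H:cv2.resize(np.ascontiguousarray(I[y:y+h,x:x+w,::-1]),(W,H),interpolation=cv2.INTER_CUBIC)
cv2.imwrite("pics/st.png",np.hstack([c(T,238,174,32,32,400,400),c(S,245,155,60,60,400,400)]))
E
```

```text
marked [ 549.5 -290.3] -0.369 [ 43.6 100.3]Traceback (most recent call last):
  File "<stdin>", line 4, in <module>
  File "m.py", line 9, in wedge
    px=np.c_[(u+.5)/K-.5+x,(v+.5)/K-.5+y][s];D=[ray(n,p) for p in px];C=D[0][0];D=np.array([d for _,d in D])
                                                ~~~^^^^^
  File "h.py", line 6, in ray
    p,R,t=cam(n);a,b=(uv[0]-p["cx"])/p["fx"],(uv[1]-p["cy"])/p["fy"]
          ~~~^^^
  File "h.py", line 4, in cam
    p=r.camera_params(n);R=cv2.Rodrigues(np.array(p["rvec"],float))[0];return p,R,np.array(p["tvec"],float)
ValueError: time passes only in moves, steps and waits
```

Too many camera_params calls; I'll cache them.

```bash
sed -i 's/^def cam/from functools import lru_cache\n@lru_cache\ndef cam/' h.py
python3 - <<'E'
from m import *
T=np.load("pics/top0.npy");S=np.load("pics/scene0.npy")
mo,my,e=wedge("top",T,(308,144,32,38),4,0);print("marked",mo,my,e)
print("plain",wedge("top",T,(305,179,28,38),4,0))
print("old",wedge("top",T,(134,172,30,40),5,0),wedge("top",T,(134,172,30,40),5,3.14))
q=lambda u,v,x,y,K:((u+.5)/K-.5+x,(v+.5)/K-.5+y)
print("ring tri",tri(q(574,144,155,145,5),q(175,104,290,140,5)), "pred",mo+10*np.array([np.cos(my),np.sin(my)]),36)
k=.64
for c in((205,216),(331,208),(337,341),(206,347)): print("tote rim",onz("top",(c[0]*k-.2,c[1]*k-.2),50).round(0))
for c in((470,226),(552,234),(542,344),(459,336)): print("tray",onz("top",(c[0]*k-.2,c[1]*k-.2),18).round(0))
for c in((381,284),(410,284),(411,315),(382,315)): print("stand",onz("top",(c[0]*k-.2,c[1]*k-.2),65).round(0))
print("handle top",tri((425.5*k-.2,262*k-.2),(396*k-.2,295*k-.2)))
print("jar top",tri((325*k-.2,317*k-.2),(399*k-.2,202*k-.2)))
c=lambda I,x,y,w,h,W,H:cv2.resize(np.ascontiguousarray(I[y:y+h,x:x+w,::-1]),(W,H),interpolation=cv2.INTER_CUBIC)
cv2.imwrite("pics/st.png",np.hstack([c(T,238,174,32,32,400,400),c(S,245,155,60,60,400,400)]))
E
```

```text
marked [ 549.5 -290.3] -0.369 [ 43.6 100.3]
plain (array([ 414.9, -265.9]), -0.149, array([44.2, 99.5]))
old (array([451. , 388.3]), 0.167, array([ 46.6, 102.6])) (array([451.3, 388.4]), -2.829, array([ 46.6, 113.5]))
ring tri (array([ 465.28653177, -187.05685798,   92.85424503]), np.float64(254.37084607651758)) pred [ 558.82688495 -293.90682924] 36
tote rim [661. 457.  50.]
tote rim [673. 139.  50.]
tote rim [343. 125.  50.]
tote rim [333. 447.  50.]
tray [ 629. -207.   18.]
tray [ 605. -413.   18.]
tray [ 330. -376.   18.]
tray [ 353. -172.   18.]
stand [478.  16.  65.]
stand [477. -54.  65.]
stand [402. -55.  65.]
stand [403.  15.  65.]
handle top (array([441.26060477, -20.71041866, 138.40560984]), np.float64(0.07247101013837631))
jar top (array([667.38239551, -30.62318907, 115.01094556]), np.float64(0.2637602158769024))
```

View pics/st.png

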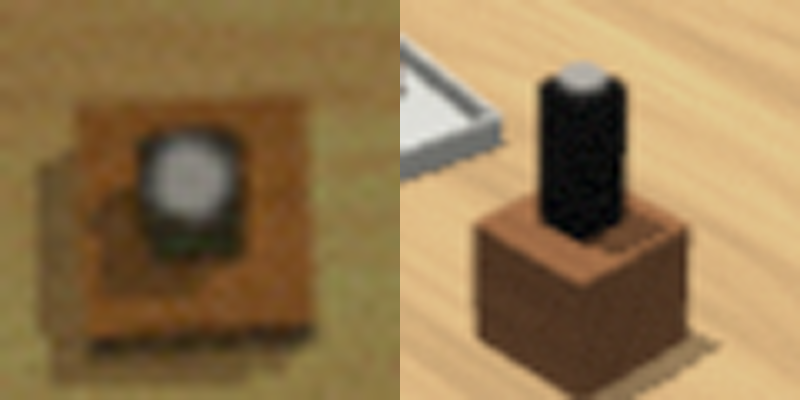

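```bash
cat > g.py <<'E'
import sys,json
from h import *
from scipy.spatial.transform import Rotation as Ro
def go(pos,rpy):
    "prints shift in the present tool frame, then the turn (shift first, turn after)"
    s=r.sense();R=Ro.from_euler("xyz",s["tcp_rot"])
    d=R.inv().apply(np.array(pos)-s["eef_pos"])/1000;t=(R.inv()*Ro.from_euler("xyz",rpy)).as_rotvec()
    print("shift",d.round(4),"turn",t.round(3),"rows>=",np.ceil([np.linalg.norm(d)/.05,np.linalg.norm(t)/.149]))
if __name__=="__main__": a=json.loads(sys.argv[1]);go(a[:3],a[3:])
E
python3 - <<'E'
from m import *
q=lambda u,v,x,y,K:((u+.5)/K-.5+x,(v+.5)/K-.5+y)
print("ring tri",tri(q(174,144,155,145,5),q(175,104,290,140,5)))
E
python3 g.py '[549.5,-290.3,256,3.1416,0,2.773]'
```

```text
ring tri (array([ 558.47116628, -294.89199591,   41.07195989]), np.float64(1.1094736004174284))
shift [-6.210e-01 -6.484e-01  4.000e-04] turn [-0.001 -0.    -0.079] rows>= [18.  1.]
```

```bash
python3 -m jog '[[[0,0,-0.079],[0,0,0],1],[[0,0,0],[0,0,0],1]]' 60; python3 g.py '[549.5,-290.3,256,3.1416,0,2.773]'
```

```text
clock: 0.3
eef_pos: [270.5, 563.2, 255.9]
tcp_rot: [-3.141, -0.0, 2.774]
contact_force: [-0.6, 0.1, 0.2]
opening: 1.0
grasp_force: 0.0
shift [-5.670e-01 -6.962e-01  4.000e-04] turn [-0.001 -0.     0.001] rows>= [18.  1.]
```

```bash
python3 -m jog '[[[0,0,0],[-0.024,-0.029,0],1],[[0,0,0],[-0.024,-0.029,0],1],[[0,0,0],[-0.024,-0.029,0],1],[[0,0,0],[-0.024,-0.029,0],1],[[0,0,0],[-0.024,-0.029,0],1],[[0,0,0],[-0.024,-0.029,0],1],[[0,0,0],[-0.024,-0.029,0],1],[[0,0,0],[-0.024,-0.029,0],1],[[0,0,0],[-0.024,-0.029,0],1],[[0,0,0],[-0.024,-0.029,0],1],[[0,0,0],[-0.024,-0.029,0],1],[[0,0,0],[-0.024,-0.029,0],1]]'
python3 -m jog '[[[0,0,0],[-0.024,-0.029,0],1],[[0,0,0],[-0.024,-0.029,0],1],[[0,0,0],[-0.024,-0.029,0],1],[[0,0,0],[-0.024,-0.029,0],1],[[0,0,0],[-0.024,-0.029,0],1],[[0,0,0],[-0.024,-0.029,0],1],[[0,0,0],[-0.024,-0.029,0],1],[[0,0,0],[-0.024,-0.029,0],1],[[0,0,0],[-0.024,-0.029,0],1],[[0,0,0],[-0.024,-0.029,0],1],[[0,0,0],[-0.024,-0.029,0],1],[[0,0,0],[0,0,0],1]]'; python3 g.py '[549.5,-290.3,120,3.1416,0,2.773]'
```

```text
clock: 1.5
eef_pos: [414.0, 133.5, 256.4]
tcp_rot: [3.141, 0.0, 2.771]
contact_force: [-0.0, -0.4, 0.2]
opening: 1.0
grasp_force: 0.0
clock: 2.7
eef_pos: [546.1, -261.6, 256.0]
tcp_rot: [-3.14, 0.001, 2.768]
contact_force: [0.9, 0.7, 0.2]
opening: 1.001
grasp_force: 0.0
shift [-0.0135 -0.0254  0.136 ] turn [-0.001  0.001 -0.005] rows>= [3. 1.]
```

```bash
python3 -m jog '[[[0,0,0],[-0.007,-0.013,0.03],1],[[0,0,0],[-0.0065,-0.0125,0.03],1],[[0,0,0],[0,0,0.04],1],[[0,0,0],[0,0,0.036],1],[[0,0,0],[0,0,0],1],[[0,0,0],[0,0,0],1]]'; python3 g.py '[549.5,-290.3,33,3.1416,0,2.773]'; python3 - <<'E'
from h import *
S=r.grab_frame("scene");c=lambda I,x,y,w,h,W,H:cv2.resize(np.ascontiguousarray(I[y:y+h,x:x+w,::-1]),(W,H),interpolation=cv2.INTER_CUBIC)
cv2.imwrite("pics/a.png",c(S,130,100,160,120,800,600))
E
```

```text
clock: 3.3
eef_pos: [548.2, -285.8, 120.5]
tcp_rot: [3.141, -0.001, 2.772]
contact_force: [-0.4, 0.6, -0.4]
opening: 0.996
grasp_force: 0.0
shift [-0.0029 -0.0037  0.0875] turn [ 0.    -0.001 -0.001] rows>= [2. 1.]
```

View pics/a.png

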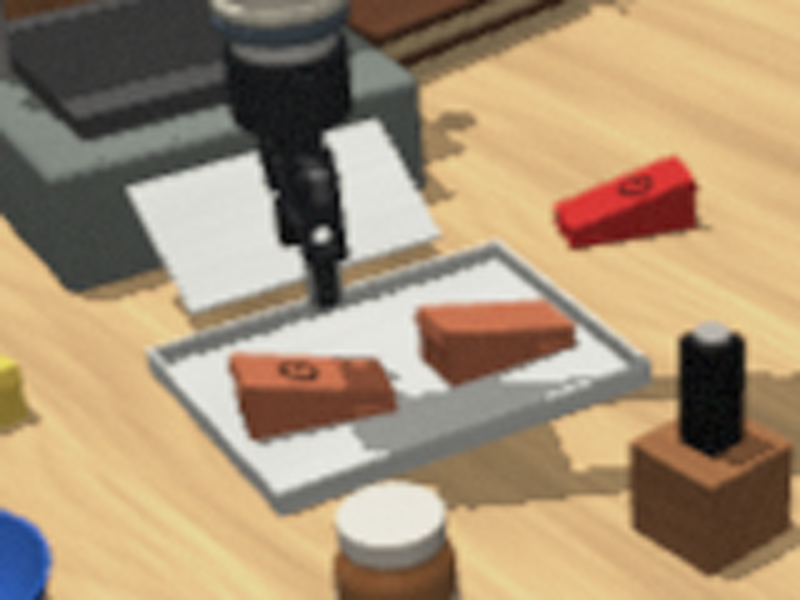

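The gripper is open above the marked wedge: fingers at crop (320,300), wedge at (315,390). I'll descend and grip.

```bash
python3 -m jog '[[[0,0,0],[-0.0029,-0.0037,0],1],[[0,0,0],[0,0,0.03],1],[[0,0,0],[0,0,0.03],1],[[0,0,0],[0,0,0.0275],1],[[0,0,0],[0,0,0],1],[[0,0,0],[0,0,0],1]]'; python3 -m jog '[[[0,0,0],[0,0,0],-1],[[0,0,0],[0,0,0],-1],[[0,0,0],[0,0,0],-1],[[0,0,0],[0,0,0],-1],[[0,0,0],[0,0,0],-1],[[0,0,0],[0,0,0],-1]]' 50
```

```text
clock: 3.95
eef_pos: [550.6, -291.4, 34.2]
tcp_rot: [-3.141, 0.001, 2.773]
contact_force: [-0.1, 0.1, 0.4]
opening: 0.999
grasp_force: 0.0
clock: 4.55
eef_pos: [550.7, -291.5, 34.4]
tcp_rot: [-3.141, 0.002, 2.773]
contact_force: [-1.8, 0.4, 7.7]
opening: 0.518
grasp_force: 51.8
```

```bash
python3 -m jog '[[[0,0,0],[0,0,-0.02],-1],[[0,0,0],[0,0,-0.04],-1],[[0,0,0],[0,0,-0.045],-1],[[0,0,0],[0,0,-0.045],-1],[[0,0,-0.123],[0,0,-0.045],-1],[[0,0,-0.123],[0,0,-0.027],-1],[[0,0,-0.123],[0,0,0],-1],[[0,0,0],[0,0,0],-1]]';python3 g.py '[570,260,256,3.1416,0,3.1416]'
```

```text
clock: 5.35
eef_pos: [549.8, -290.9, 256.1]
tcp_rot: [-3.141, 0.002, -3.14]
contact_force: [0.7, -0.0, -2.9]
opening: 0.521
grasp_force: 52.4
shift [-2.130e-02  5.509e-01 -4.000e-04] turn [-0.001  0.002  0.002] rows>= [12.  1.]
```

```bash
python3 -m jog '[[[0,0,0],[0,0.02,0],-1],[[0,0,0],[-0.0015,0.035,0],-1],[[0,0,0],[-0.0015,0.035,0],-1],[[0,0,0],[-0.0015,0.035,0],-1],[[0,0,0],[-0.0015,0.035,0],-1],[[0,0,0],[-0.0015,0.035,0],-1],[[0,0,0],[-0.0015,0.035,0],-1],[[0,0,0],[-0.0015,0.035,0],-1],[[0,0,0],[-0.0015,0.035,0],-1],[[0,0,0],[-0.0015,0.035,0],-1],[[0,0,0],[-0.0015,0.035,0],-1],[[0,0,0],[-0.0015,0.035,0],-1]]'
python3 -m jog '[[[0,0,0],[-0.0015,0.035,0],-1],[[0,0,0],[-0.0015,0.035,0],-1],[[0,0,0],[-0.0015,0.035,0],-1],[[0,0,0],[0,0.026,0],-1],[[0,0,0],[0,0.015,0.04],-1],[[0,0,0],[0,0,0.045],-1],[[0,0,0],[0,0,0.045],-1],[[0,0,0],[0,0,0.04],-1],[[0,0,0],[0,0,0],-1],[[0,0,0],[0,0,0],-1]]'; python3 g.py '[570,260,36,3.1416,0,3.1416]'; python3 - <<'E'
from h import *
S=r.grab_frame("scene");c=lambda I,x,y,w,h,W,H:cv2.resize(np.ascontiguousarray(I[y:y+h,x:x+w,::-1]),(W,H),interpolation=cv2.INTER_CUBIC)
cv2.imwrite("pics/b.png",c(S,240,180,200,150,800,600))
E
```

```text
clock: 6.55
eef_pos: [564.8, 116.1, 253.7]
tcp_rot: [-3.141, -0.002, 3.138]
contact_force: [0.9, 0.9, -3.8]
opening: 0.515
grasp_force: 52.3
clock: 7.55
eef_pos: [569.7, 260.2, 84.4]
tcp_rot: [-3.141, -0.002, 3.14]
contact_force: [0.2, 0.7, -3.0]
opening: 0.517
grasp_force: 52.9
shift [-0.0004 -0.0001  0.0484] turn [-0.001 -0.002 -0.001] rows>= [1. 1.]
```

View pics/b.png

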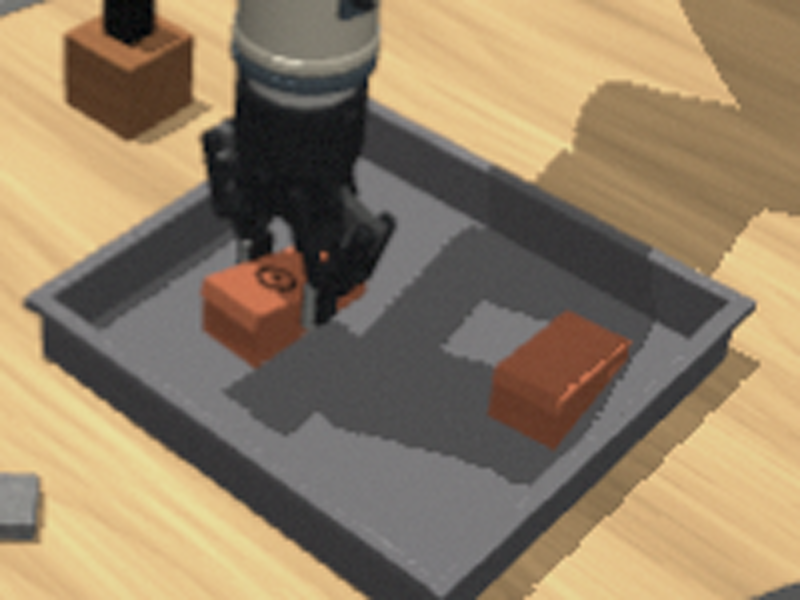

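The marked wedge is held level over the tote at (260,310), clear of the old wedge at (560,380). I'll lower it to contact.

```bash
python3 -m jog '[[[0,0,0],[0,0,0.02],-1],[[0,0,0],[0,0,0.018],-1],[[0,0,0],[0,0,0.006],-1],[[0,0,0],[0,0,0.002],-1],[[0,0,0],[0,0,0],-1],[[0,0,0],[0,0,0],-1]]'; python3 -m jog '[[[0,0,0],[0,0,0.001],-1],[[0,0,0],[0,0,0.0],-1]]'; python3 -m jog '[[[0,0,0],[0,0,0.001],-1],[[0,0,0],[0,0,0],-1]]'
```

```text
clock: 8.2
eef_pos: [571.5, 260.5, 40.2]
tcp_rot: [3.141, 0.002, -3.142]
contact_force: [-0.3, 0.4, -2.8]
opening: 0.514
grasp_force: 52.9
clock: 8.4
eef_pos: [570.9, 260.2, 38.2]
tcp_rot: [3.141, 0.001, -3.141]
contact_force: [-0.4, -0.0, -3.1]
opening: 0.514
grasp_force: 52.9
clock: 8.6
eef_pos: [570.6, 260.1, 36.7]
tcp_rot: [-3.142, -0.0, -3.141]
contact_force: [-0.5, 0.0, -2.6]
opening: 0.518
grasp_force: 52.9
```

```bash
python3 -m jog '[[[0,0,0],[0,0,0.001],-1],[[0,0,0],[0,0,0.0],-1]]'; python3 -m jog '[[[0,0,0],[0,0,0.0005],-1],[[0,0,0],[0,0,0],-1]]'
```

```text
clock: 8.8
eef_pos: [570.6, 260.1, 35.6]
tcp_rot: [-3.142, -0.0, -3.141]
contact_force: [-1.0, -0.1, -2.8]
opening: 0.519
grasp_force: 52.9
clock: 9.0
eef_pos: [570.6, 260.1, 35.5]
tcp_rot: [-3.142, -0.0, -3.141]
contact_force: [-1.8, -0.1, 0.7]
opening: 0.517
grasp_force: 53.5
```

```bash
python3 -m jog '[[[0,0,0],[0,0,0.0005],-1],[[0,0,0],[0,0,0.0],-1]]'; python3 -m jog '[[[0,0,0],[0,0,0],0.25],[[0,0,0],[0,0,0],0.25],[[0,0,0],[0,0,0],0.25],[[0,0,0],[0,0,0],0.5]]'; python3 -m jog '[[[0,0,0],[0,0,-0.03],0.6],[[0,0,0],[0,0,-0.045],0.6],[[0,0,0],[0,0,-0.045],1],[[0,0,0],[0,0,-0.045],1],[[0,0,0],[0,0,-0.045],1],[[0,0,0],[0,0,0],1]]'; python3 g.py '[414.9,-265.9,240,3.1416,0,2.993]'
```

```text
clock: 9.2
eef_pos: [570.7, 260.1, 35.4]
tcp_rot: [-3.142, -0.0, -3.141]
contact_force: [-3.9, 0.1, 6.1]
opening: 0.518
grasp_force: 54.2
clock: 9.6
eef_pos: [570.8, 260.1, 34.7]
tcp_rot: [3.142, 0.0, -3.141]
contact_force: [-0.2, -0.3, 0.2]
opening: 0.746
grasp_force: 0.0
clock: 10.2
eef_pos: [573.8, 261.5, 251.9]
tcp_rot: [3.137, 0.01, -3.141]
contact_force: [1.6, 0.3, -0.1]
opening: 1.002
grasp_force: 0.0
shift [ 0.1591 -0.5274  0.0079] turn [0.005 0.01  0.149] rows>= [12.  2.]
```

```bash
python3 -m jog '[[[0,0,0.075],[0,0,0],1],[[0,0,0.074],[0,0,0],1],[[0,0,0],[0,0,0],1]]'; python3 g.py '[414.9,-265.9,240,3.1416,0,2.993]'
```

```text
clock: 10.5
eef_pos: [570.4, 260.0, 244.2]
tcp_rot: [-3.141, -0.001, 2.992]
contact_force: [-0.1, -0.4, -0.1]
opening: 0.999
grasp_force: 0.0
shift [ 0.0753 -0.5432  0.0044] turn [-0.    -0.001 -0.001] rows>= [11.  1.]
```

```bash
python3 -m jog '[[[0,0,0],[0.005,-0.0364,0],1],[[0,0,0],[0.005,-0.0362,0],1],[[0,0,0],[0.005,-0.0362,0],1],[[0,0,0],[0.005,-0.0362,0],1],[[0,0,0],[0.005,-0.0362,0],1],[[0,0,0],[0.005,-0.0362,0],1],[[0,0,0],[0.005,-0.0362,0],1],[[0,0,0],[0.005,-0.0362,0],1],[[0,0,0],[0.005,-0.0362,0],1],[[0,0,0],[0.005,-0.0362,0],1],[[0,0,0],[0.005,-0.0362,0],1],[[0,0,0],[0.005,-0.0362,0],1]]'
python3 -m jog '[[[0,0,0],[0.005,-0.0362,0],1],[[0,0,0],[0.005,-0.0362,0],1],[[0,0,0],[0.005,-0.0362,0],1],[[0,0,0],[0,0,0.04],1],[[0,0,0],[0,0,0.04],1],[[0,0,0],[0,0,0.04],1],[[0,0,0],[0,0,0],1],[[0,0,0],[0,0,0],1]]'; python3 g.py '[414.9,-265.9,34,3.1416,0,2.993]'
```

```text
clock: 11.7
eef_pos: [446.2, -162.1, 244.4]
tcp_rot: [3.142, -0.0, 2.995]
contact_force: [0.7, -0.2, -0.3]
opening: 1.002
grasp_force: 0.0
clock: 12.5
eef_pos: [415.8, -265.8, 124.8]
tcp_rot: [3.141, -0.002, 2.994]
contact_force: [-0.4, 0.2, 0.4]
opening: 1.001
grasp_force: 0.0
shift [ 0.0007 -0.0003  0.0908] turn [ 0.001 -0.002  0.001] rows>= [2. 1.]
```

```bash
python3 -m jog '[[[0,0,0],[0.0005,0,0.03],1],[[0,0,0],[0,0,0.03],1],[[0,0,0],[0,0,0.03],1],[[0,0,0],[0,0,0],1],[[0,0,0],[0,0,0],1]]'; python3 -m jog '[[[0,0,0],[0,0,0],-1],[[0,0,0],[0,0,0],-1],[[0,0,0],[0,0,0],-1],[[0,0,0],[0,0,0],-1],[[0,0,0],[0,0,0],-1],[[0,0,0],[0,0,0],-1]]' 50; python3 -m jog '[[[0,0,0],[0,0,-0.02],-1],[[0,0,0],[0,0,-0.04],-1],[[0,0,0],[0,0,-0.045],-1],[[0,0,0],[0,0,-0.045],-1],[[0,0,-0.075],[0,0,-0.045],-1],[[0,0,-0.073],[0,0,-0.027],-1],[[0,0,0],[0,0,0],-1],[[0,0,0],[0,0,0],-1]]';python3 g.py '[430,200,256,3.1416,0,3.1416]'
```

```text
clock: 13.0
eef_pos: [416.6, -266.5, 36.5]
tcp_rot: [-3.141, 0.001, 2.993]
contact_force: [-0.1, -1.0, 0.6]
opening: 1.006
grasp_force: 0.0
clock: 13.6
eef_pos: [416.3, -266.5, 36.3]
tcp_rot: [-3.141, 0.002, 2.993]
contact_force: [-1.7, 0.7, 12.4]
opening: 0.52
grasp_force: 50.0
clock: 14.4
eef_pos: [415.3, -265.8, 257.0]
tcp_rot: [-3.141, 0.001, 3.14]
contact_force: [-0.1, 0.7, -2.4]
opening: 0.518
grasp_force: 53.1
shift [-0.0138  0.4658  0.0008] turn [-0.     0.001 -0.002] rows>= [10.  1.]
```

```bash
python3 -m jog '[[[0,0,0],[0,0.02,0],-1],[[0,0,0],[-0.0012,0.035,0],-1],[[0,0,0],[-0.0012,0.035,0],-1],[[0,0,0],[-0.0012,0.035,0],-1],[[0,0,0],[-0.0012,0.035,0],-1],[[0,0,0],[-0.0012,0.035,0],-1],[[0,0,0],[-0.0012,0.035,0],-1],[[0,0,0],[-0.0012,0.035,0],-1],[[0,0,0],[-0.0012,0.035,0],-1],[[0,0,0],[-0.0012,0.035,0],-1],[[0,0,0],[-0.0012,0.035,0],-1],[[0,0,0],[-0.0012,0.035,0],-1]]'
python3 -m jog '[[[0,0,0],[0,0.035,0],-1],[[0,0,0],[0,0.025,0],-1],[[0,0,0],[0,0,0.045],-1],[[0,0,0],[0,0,0.045],-1],[[0,0,0],[0,0,0.045],-1],[[0,0,0],[0,0,0.045],-1],[[0,0,0],[0,0,0.03],-1],[[0,0,0],[0,0,0],-1],[[0,0,0],[0,0,0],-1]]'; python3 g.py '[430,200,37.5,3.1416,0,3.1416]'
```

```text
clock: 15.6
eef_pos: [427.6, 140.2, 254.8]
tcp_rot: [-3.14, -0.003, 3.14]
contact_force: [0.1, -0.5, -1.4]
opening: 0.517
grasp_force: 53.0
clock: 16.5
eef_pos: [427.9, 198.6, 46.0]
tcp_rot: [-3.14, -0.003, 3.14]
contact_force: [-0.1, 0.4, -1.2]
opening: 0.512
grasp_force: 52.9
shift [-0.0021  0.0015  0.0085] turn [-0.001 -0.003 -0.001] rows>= [1. 1.]
```

```bash
python3 -m jog '[[[0,0,0],[0,0,0.005],-1],[[0,0,0],[0,0,0],-1],[[0,0,0],[0,0,0.0015],-1],[[0,0,0],[0,0,0],-1]]'; for i in 1; do python3 -m jog '[[[0,0,0],[0,0,0.001],-1],[[0,0,0],[0,0,0],-1]]'; python3 -m jog '[[[0,0,0],[0,0,0.0005],-1],[[0,0,0],[0,0,0],-1]]'; done
```

```text
clock: 16.9
eef_pos: [429.5, 199.3, 41.0]
tcp_rot: [3.141, 0.001, 3.141]
contact_force: [-0.6, -0.2, -1.3]
opening: 0.516
grasp_force: 52.9
clock: 17.1
eef_pos: [429.2, 199.1, 39.5]
tcp_rot: [3.141, 0.0, 3.141]
contact_force: [0.7, -0.5, -1.4]
opening: 0.516
grasp_force: 52.9
clock: 17.3
eef_pos: [429.0, 199.1, 38.7]
tcp_rot: [-3.142, -0.0, 3.141]
contact_force: [0.6, -0.5, -1.9]
opening: 0.519
grasp_force: 52.9
```

```bash
python3 -m jog '[[[0,0,0],[0,0,0.001],-1],[[0,0,0],[0,0,0.0],-1]]'; python3 -m jog '[[[0,0,0],[0,0,0.0005],-1],[[0,0,0],[0,0,0],-1]]';python3 -m jog '[[[0,0,0],[0,0,0.0003],-1],[[0,0,0],[0,0,0],-1]]'
```

```text
clock: 17.5
eef_pos: [429.0, 199.0, 37.6]
tcp_rot: [-3.141, -0.0, 3.141]
contact_force: [0.4, -0.2, -1.7]
opening: 0.515
grasp_force: 52.9
clock: 17.7
eef_pos: [429.1, 199.1, 37.4]
tcp_rot: [-3.142, -0.0, 3.141]
contact_force: [-1.1, 0.3, 0.8]
opening: 0.515
grasp_force: 53.3
clock: 17.9
eef_pos: [429.1, 199.1, 37.4]
tcp_rot: [-3.142, 0.0, 3.141]
contact_force: [-1.8, -0.1, 5.8]
opening: 0.514
grasp_force: 54.1
```

Contact made. I'll release, retreat, and then measure the marked wedge and tester again.

```bash
python3 -m jog '[[[0,0,0],[0,0,0],0.25],[[0,0,0],[0,0,0],0.25],[[0,0,0],[0,0,0],0.25],[[0,0,0],[0,0,0],0.5]]'; python3 -m jog '[[[0,0,0],[0,0,-0.03],0.6],[[0,0,0],[0,0,-0.045],0.6],[[0,0,0],[0,0,-0.045],1],[[0,0,0],[0,0,-0.045],1],[[0,0,0],[0,0,-0.045],1],[[0,0,0],[0,-0.03,0],1],[[0,0,0],[0,-0.03,0],1],[[0,0,0],[0,-0.03,0],1],[[0,0,0],[0,-0.03,0],1],[[0,0,0],[0,-0.03,0],1],[[0,0,0],[0,0,0],1]]'
python3 - <<'E'
from m import *
T=r.grab_frame("top");S=r.grab_frame("scene");np.save("pics/t1.npy",T);np.save("pics/s1.npy",S)
cv2.imwrite("pics/c.png",np.vstack([cv2.resize(np.ascontiguousarray(T[110:230,120:300,::-1]),(450,300)),cv2.resize(np.ascontiguousarray(S[180:330,230:455,::-1]),(450,300))]))
t0=np.load("pics/top0.npy")
# handle: dark pixels in first (unobstructed) view
K=8;x,y,w,h=242,178,22,22
c=cv2.resize(np.ascontiguousarray(t0[y:y+h,x:x+w]),None,fx=K,fy=K,interpolation=cv2.INTER_CUBIC)
hsv=cv2.cvtColor(c,cv2.COLOR_RGB2HSV);m=((hsv[...,2]<58)|(hsv[...,1]<70)).astype(np.uint8)
cs,_=cv2.findContours(m,cv2.RETR_EXTERNAL,cv2.CHAIN_APPROX_NONE);print("handle",[(cv2.minAreaRect(q),) for q in cs if cv2.contourArea(q)>500])
E
```

```text
clock: 18.3
eef_pos: [429.1, 199.1, 37.0]
tcp_rot: [3.142, 0.0, 3.141]
contact_force: [-0.0, 0.2, 0.5]
opening: 0.746
grasp_force: 0.0
clock: 19.4
eef_pos: [428.6, 46.6, 246.9]
tcp_rot: [-3.141, -0.0, 3.138]
contact_force: [-1.3, -0.2, 1.0]
opening: 1.003
grasp_force: 0.0
handle [(((89.0, 94.0), (80.0, 64.0), 90.0),)]
```

View pics/c.png

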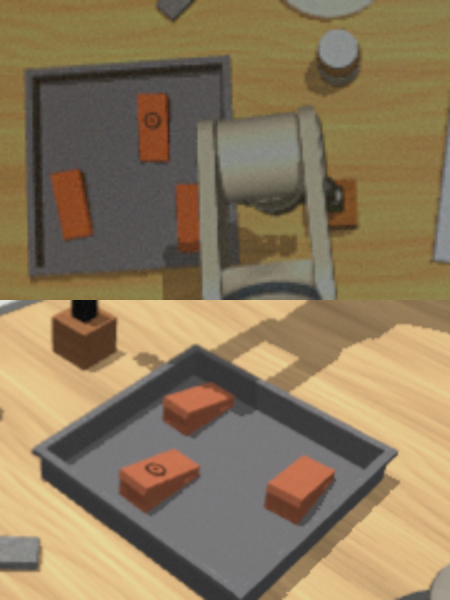

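The top half shows three wedges lying flat in the tote: marked at (152,127), plain at (187,215), old at (72,203). The tester is still in its stand. Next I'll measure the spot and work out the tester approach.

```bash
python3 - <<'E'
from m import *
T=np.load("pics/t1.npy");S=np.load("pics/s1.npy")
mo,my,e=wedge("top",T,(170,143,24,36),5,0);print("marked",mo,my,e,"spot",mo+10*np.array([np.cos(my),np.sin(my)]))
print("old",wedge("top",T,(134,172,30,40),5,0))
def ring(I,x,y,w,h):
    K=8;c=cv2.resize(np.ascontiguousarray(I[y:y+h,x:x+w]),None,fx=K,fy=K,interpolation=cv2.INTER_CUBIC).astype(int)
    g=c[...,0];m=(g<.72*np.median(g)).astype(np.uint8);m=cv2.morphologyEx(m,cv2.MORPH_CLOSE,np.ones((5,5)))
    cs,_=cv2.findContours(m,cv2.RETR_EXTERNAL,cv2.CHAIN_APPROX_NONE);q=max(cs,key=cv2.contourArea);b=cv2.boundingRect(q)
    M=(b[0]+(b[2]-1)/2,b[1]+(b[3]-1)/2);print(b,cv2.contourArea(q));return ((M[0]+.5)/K-.5+x,(M[1]+.5)/K-.5+y)
# ring at c.png (152,120)->/2.5+(120,110); scene (155,168)/2+(230,180)
a=ring(T,176,153,10,10);b=ring(S,301,259,13,10);print(a,b,tri(b,a),onz("top",a,37),onz("scene",b,37))
E
python3 g.py '[441,-20.7,180,3.1416,0,3.1416]'
```

```text
marked [570.  261.7] -0.005 [ 46.3 102.1] spot [579.999875   261.65000021]
old (array([451. , 388.3]), 0.164, array([ 46.6, 102.5]))
(14, 16, 53, 52) 2076.0
(14, 24, 81, 48) 1046.0
(180.5625, 157.75) (307.3125, 264.5) (array([580.32337019, 260.78787513,  39.57308305]), np.float64(1.37003947071217)) [580.40784601 261.78029787  37.        ] [578.70304753 258.49141275  37.        ]
shift [-0.0122 -0.0694  0.067 ] turn [ 0.     0.    -0.003] rows>= [2. 1.]
```

```bash
python3 -m jog '[[[0,0,0],[-0.006,-0.035,0],1],[[0,0,0],[-0.006,-0.0345,0],1],[[0,0,0],[0,0,0.035],1],[[0,0,0],[0,0,0.03],1],[[0,0,0],[0,0,0],1],[[0,0,0],[0,0,0],1]]'; python3 g.py '[441,-20.7,112,3.1416,0,3.1416]'; python3 - <<'E'
from h import *
S=r.grab_frame("scene");c=lambda I,x,y,w,h,W,H:cv2.resize(np.ascontiguousarray(I[y:y+h,x:x+w,::-1]),(W,H),interpolation=cv2.INTER_CUBIC)
cv2.imwrite("pics/d.png",c(S,220,110,100,110,500,550))
E
```

```text
clock: 20.1
eef_pos: [440.9, -19.7, 182.2]
tcp_rot: [3.141, -0.001, -3.141]
contact_force: [-0.1, 0.7, 0.5]
opening: 0.998
grasp_force: 0.0
shift [-0.0002 -0.001   0.0702] turn [ 0.    -0.001  0.   ] rows>= [2. 1.]
```

View pics/d.png

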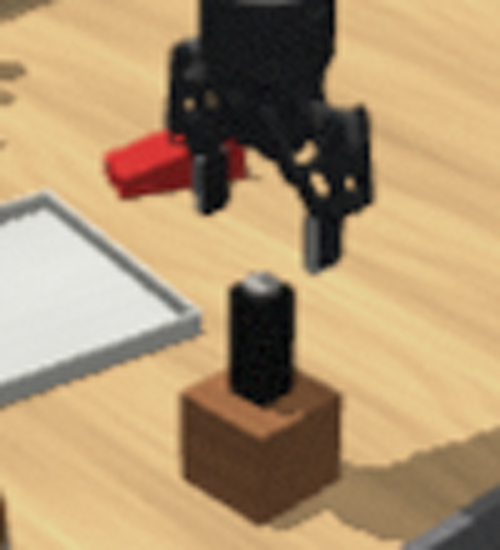

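The open fingers at (210,190) and (320,250) straddle the tester at (262,340). I'll descend and grip.

```bash
python3 -m jog '[[[0,0,0],[0,-0.001,0.02],1],[[0,0,0],[0,0,0.025],1],[[0,0,0],[0,0,0.025],1],[[0,0,0],[0,0,0],1],[[0,0,0],[0,0,0],1]]'; python3 -m jog '[[[0,0,0],[0,0,0],-1],[[0,0,0],[0,0,0],-1],[[0,0,0],[0,0,0],-1],[[0,0,0],[0,0,0],-1],[[0,0,0],[0,0,0],-1],[[0,0,0],[0,0,0],-1],[[0,0,0],[0,0,0],-1]]' 60; python3 -m jog '[[[0,0,0],[0,0,-0.01],-1],[[0,0,0],[0,0,-0.02],-1],[[0,0,0],[0,0,-0.035],-1],[[0,0,0],[0,0,-0.04],-1],[[0,0,0],[0,0,-0.04],-1],[[0,0,0],[0,0,0],-1],[[0,0,0],[0,0,0],-1]]'
```

```text
clock: 20.65
eef_pos: [441.7, -21.1, 113.2]
tcp_rot: [-3.142, 0.001, 3.141]
contact_force: [-0.6, -0.3, 0.4]
opening: 1.003
grasp_force: 0.0
clock: 21.35
eef_pos: [441.3, -21.5, 112.6]
tcp_rot: [-3.142, 0.001, 3.141]
contact_force: [-1.3, -0.7, 7.2]
opening: 0.342
grasp_force: 58.4
clock: 22.05
eef_pos: [441.0, -21.4, 257.8]
tcp_rot: [-3.142, 0.002, 3.141]
contact_force: [0.1, -0.1, -2.4]
opening: 0.349
grasp_force: 59.6
```

```bash
python3 g.py '[528.4,260.3,240,3.1416,0,3.1416]'; python3 -m jog '[[[0,0,0],[-0.004,0.01,0],-1],[[0,0,0],[-0.01,0.03,0],-1],[[0,0,0],[-0.01,0.035,0],-1],[[0,0,0],[-0.01,0.035,0],-1],[[0,0,0],[-0.01,0.035,0],-1],[[0,0,0],[-0.01,0.035,0],-1],[[0,0,0],[-0.01,0.035,0],-1],[[0,0,0],[-0.01,0.035,0],-1],[[0,0,0],[-0.01,0.02,0],-1],[[0,0,0],[-0.003,0.0117,0],-1],[[0,0,0],[0,0,0.01],-1],[[0,0,0],[0,0,0.005],-1]]'
python3 -m jog '[[[0,-0.06,0],[0,0,0],-1],[[0,-0.08,0],[0,0,0],-1],[[0,-0.08,0],[0,0,0],-1],[[0,-0.0418,0],[0,0,0],-1],[[0,0,0],[0,0,0],-1],[[0,0,0],[0,0,0],-1]]'
python3 - <<'E'
import numpy as np
from scipy.spatial.transform import Rotation as Ro
R=Ro.from_euler("xyz",[np.pi,0,np.pi])*Ro.from_rotvec([0,-.2618,0]);print(R.as_euler("xyz"),R.as_matrix())
E
```

```text
shift [-0.0871  0.2818  0.018 ] turn [-0.     0.002 -0.001] rows>= [6. 1.]
clock: 23.25
eef_pos: [526.8, 259.3, 239.8]
tcp_rot: [-3.14, -0.003, 3.141]
contact_force: [-0.3, 0.1, -2.2]
opening: 0.345
grasp_force: 59.7
clock: 23.85
eef_pos: [527.6, 259.3, 241.7]
tcp_rot: [-3.141, 0.26, 3.14]
contact_force: [0.2, 0.1, -1.9]
opening: 0.346
grasp_force: 59.7
[3.14159265 0.2618     3.14159265] [[-9.65925668e-01  1.22464680e-16  2.58819636e-01]
 [ 1.49988042e-16  1.00000000e+00  8.65955138e-17]
 [-2.58819636e-01  1.22464680e-16 -9.65925668e-01]]
```

```bash
python3 g.py '[549.2,260.3,152.5,3.1416,0.2618,3.1416]'
```

```text
shift [0.0021 0.0011 0.0917] turn [-0.001 -0.002 -0.001] rows>= [2. 1.]
```

```bash
python3 -m jog '[[[0,0,0],[0.002,0.001,0.02],-1],[[0,0,0],[0,0,0.03],-1],[[0,0,0],[0,0,0.03],-1],[[0,0,0],[0,0,0.012],-1],[[0,0,0],[0,0,0],-1],[[0,0,0],[0,0,0],-1]]'; python3 g.py '[549.2,260.3,152.5,3.1416,0.2618,3.1416]'
python3 - <<'E'
from h import *
from scipy.spatial.transform import Rotation as Ro
s=r.sense();z=Ro.from_euler("xyz",s["tcp_rot"]).as_matrix()[:,2]
S=r.grab_frame("scene");T=r.grab_frame("top");np.save("pics/s2.npy",S);np.save("pics/t2.npy",T)
for a in(47.6,85.6,99.6): P=s["eef_pos"]+z*a;print(a,P.round(1),proj("scene",P).round(1),proj("top",P).round(1))
print("spot",proj("scene",(580.2,260.3,37)).round(1))
c=lambda I,x,y,w,h,W,H:cv2.resize(np.ascontiguousarray(I[y:y+h,x:x+w,::-1]),(W,H),interpolation=cv2.INTER_CUBIC)
cv2.imwrite("pics/e.png",c(S,270,210,80,75,640,600))
E
```

```text
clock: 24.45
eef_pos: [550.4, 261.1, 153.2]
tcp_rot: [3.142, 0.262, 3.14]
contact_force: [0.4, -0.2, -2.2]
opening: 0.343
grasp_force: 59.7
shift [ 0.0014 -0.0008  0.0004] turn [-0.    -0.    -0.001] rows>= [1. 1.]
47.6 [562.8 261.1 107.2] [314.2 240.7] [177.3 158.6]
85.6 [572.6 261.1  70.5] [310.5 253.9] [179.1 158. ]
99.6 [576.2 261.1  57. ] [309.2 258.6] [179.8 157.8]
spot [307.4 265.2]
```

View pics/e.png

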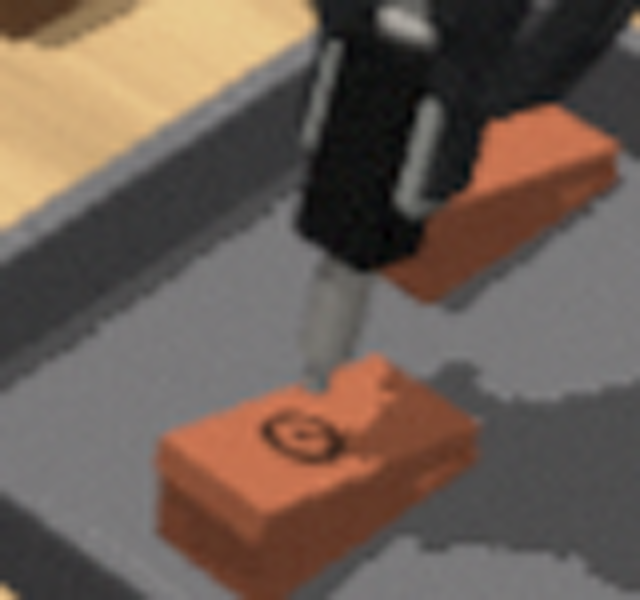

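The tip at crop (316,385) and the ring dot at (303,436) sit about 1 px above my predictions by the same amount, so the relative model holds. I'll approach along the tool axis.

```bash
python3 -m jog '[[[0,0,0],[0,0,0.005],-1],[[0,0,0],[0,0,0.005],-1],[[0,0,0],[0,0,0.003],-1],[[0,0,0],[0,0,0],-1],[[0,0,0],[0,0,0],-1],[[0,0,0],[0,0,0],-1]]'; python3 g.py '[556.0,260.4,127.4,3.1416,0.2618,3.1416]'
```

```text
clock: 25.15
eef_pos: [553.4, 261.2, 140.1]
tcp_rot: [-3.142, 0.262, 3.141]
contact_force: [0.7, -0.2, -1.9]
opening: 0.345
grasp_force: 59.7
shift [ 0.0008 -0.0008  0.0129] turn [-0.     0.    -0.001] rows>= [1. 1.]
```

```bash
python3 -m jog '[[[0,0,0],[0.0008,-0.0008,0.003],-1],[[0,0,0],[0,0,0.001],-1],[[0,0,0],[0,0,0],-1],[[0,0,0],[0,0,0],-1]]'; for i in 1; do python3 -m jog '[[[0,0,0],[0,0,0.001],-1],[[0,0,0],[0,0,0],-1]]';python3 -m jog '[[[0,0,0],[0,0,0.001],-1],[[0,0,0],[0,0,0],-1]]';python3 -m jog '[[[0,0,0],[0,0,0.001],-1],[[0,0,0],[0,0,0],-1],[[0,0,0],[0,0,0],-1]]'; done;  python3 g.py '[556.0,260.4,127.4,3.1416,0.2618,3.1416]'
```

```text
clock: 25.55
eef_pos: [553.6, 260.4, 135.9]
tcp_rot: [-3.142, 0.262, 3.141]
contact_force: [-0.4, -0.2, -2.2]
opening: 0.343
grasp_force: 59.7
clock: 25.75
eef_pos: [553.9, 260.4, 134.9]
tcp_rot: [-3.142, 0.262, 3.141]
contact_force: [0.4, 0.6, -0.8]
opening: 0.348
grasp_force: 59.7
clock: 25.95
eef_pos: [554.1, 260.3, 133.9]
tcp_rot: [-3.141, 0.262, 3.141]
contact_force: [-0.3, -0.3, -2.6]
opening: 0.343
grasp_force: 59.7
clock: 26.25
eef_pos: [554.5, 260.4, 133.1]
tcp_rot: [3.142, 0.262, 3.141]
contact_force: [0.4, -0.4, 0.1]
opening: 0.347
grasp_force: 59.7
shift [ 0.     -0.      0.0059] turn [-0.     0.    -0.001] rows>= [1. 1.]
```

```bash
python3 -m jog '[[[0,0,0],[0,0,0.001],-1],[[0,0,0],[0,0,0],-1],[[0,0,0],[0,0,0],-1]]';python3 -m jog '[[[0,0,0],[0,0,0.001],-1],[[0,0,0],[0,0,0],-1]]';python3 -m jog '[[[0,0,0],[0,0,0.001],-1],[[0,0,0],[0,0,0],-1]]';python3 -m jog '[[[0,0,0],[0,0,0],-1]]';python3 -m jog '[[[0,0,0],[0,0,0.001],-1],[[0,0,0],[0,0,0],-1]]';python3 -m jog '[[[0,0,0],[0,0,0],-1]]'; python3 g.py '[556.0,260.4,127.4,3.1416,0.2618,3.1416]'
```

```text
clock: 26.55
eef_pos: [554.7, 260.4, 132.1]
tcp_rot: [3.142, 0.262, 3.141]
contact_force: [-1.2, -0.0, -0.0]
opening: 0.339
grasp_force: 59.8
clock: 26.75
eef_pos: [555.0, 260.4, 131.1]
tcp_rot: [3.142, 0.262, 3.141]
contact_force: [0.5, -0.4, -1.1]
opening: 0.345
grasp_force: 59.8
clock: 26.95
eef_pos: [555.2, 260.4, 130.1]
tcp_rot: [3.142, 0.262, 3.141]
contact_force: [-0.5, 0.5, 0.7]
opening: 0.344
grasp_force: 59.9
clock: 27.05
eef_pos: [555.3, 260.4, 130.2]
tcp_rot: [3.142, 0.262, 3.141]
contact_force: [0.3, 0.8, 0.6]
opening: 0.346
grasp_force: 59.9
clock: 27.25
eef_pos: [555.5, 260.4, 129.2]
tcp_rot: [3.142, 0.262, 3.141]
contact_force: [-1.7, 0.1, 1.2]
opening: 0.349
grasp_force: 59.9
clock: 27.35
eef_pos: [555.5, 260.4, 129.2]
tcp_rot: [3.142, 0.262, 3.141]
contact_force: [-1.3, 0.0, 1.6]
opening: 0.342
grasp_force: 59.9
shift [-0.     -0.      0.0019] turn [-0.     0.    -0.001] rows>= [1. 1.]
```

```bash
python3 -m jog '[[[0,0,0],[0,0,0.0015],-1],[[0,0,0],[0,0,0],-1]]' >/dev/null; for i in 1 2 3 4 5 6 7 8 9 10 11 12; do python3 -m jog '[[[0,0,0],[0,0,0],-1]]' | grep contact; done;  python3 g.py '[556.0,260.4,127.4,3.1416,0.2618,3.1416]'; python3 - <<'E'
from h import *
S=r.grab_frame("scene");c=lambda I,x,y,w,h,W,H:cv2.resize(np.ascontiguousarray(I[y:y+h,x:x+w,::-1]),(W,H),interpolation=cv2.INTER_CUBIC)
cv2.imwrite("pics/f.png",c(S,280,225,60,56,640,597))
E
```

```text
contact_force: [-1.1, 0.2, 2.2]
contact_force: [-1.3, -0.0, 2.8]
contact_force: [-1.5, 1.1, 2.0]
contact_force: [-1.9, 0.3, 2.9]
contact_force: [-1.9, 0.9, 2.4]
contact_force: [-0.6, 0.5, 2.3]
contact_force: [-1.3, 0.3, 1.9]
contact_force: [-1.2, 0.4, 2.8]
contact_force: [-1.2, 0.5, 2.2]
contact_force: [-0.7, 0.8, 2.3]
contact_force: [-1.3, 0.2, 2.0]
contact_force: [-0.7, 0.4, 2.1]
shift [-0.     -0.      0.0004] turn [-0.     0.    -0.001] rows>= [1. 1.]
```

View pics/f.png

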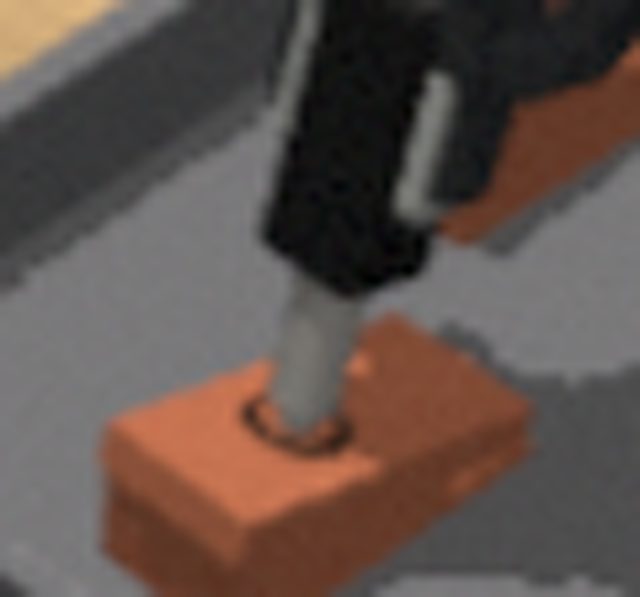

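The plunger tip sits in the centre of the ring (ring about (299,422), tip about (301,425)). The force is about 4 N along the normal, so the plunger is about half in. I'll hand in.

```bash
python3 -c "
from rig import r
print(r.sign_off())"
```

```text
the job is handed in; nothing more can be done
None
```

I handed the job in at about 29 s on the robot's clock: both wedges lie flat in the tote, and the tester is held square on the ringed spot at about 4 N, plunger about half in (judged from force and position); nothing else was moved as far as I could see.

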